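Press a T-nut home with the bench-mounted locking pliers

TASK

Press the started T-nut home into the beech block with the locking pliers on the bench: stand the block between the open jaws, T-nut towards the moving jaw, with its end lightly up against the wooden stop, and squeeze the handles together until they snap over centre and stay locked by themselves with your hand off, the T-nut's flange tight on the wood. Then pull the release lever's tab so that the pliers spring open, and leave the block standing there against the stop, free between the jaws. Feel your way and force nothing, as the stop is only glued on and the handles bend if gripped hard, and leave the other tools where they lie.

Things in the scene. Friction and masses are not known exactly. Their poses are not given: they have to be found in the camera images.
- clamp: Steel locking C-clamp pliers bolted flat to a plywood board screwed to the bench. Origin: on the bench top under the crossing of the jaw pads' axis and the middle of a seated block; x from the moving side (-x) to the fixed side (+x), y from the open throat to the handles, z up. Board: x -62..62, y -64..128, top z 18 mm; only bench under the handles. The pliers lie in the level plane z = 45.5 mm.
- jaw: Moving jaw (clamp -x side) with an 18 mm round pad at clamp y = 0, z = 45.5 mm; the pad's face is at about x = -31 mm open, -18 mm at the lock. The like pad of the fixed jaw faces it at x = +16 mm, leaving 47 mm between when open. The jaw arms reach out to x = -60 and +52 mm at y 0 to 80. Origin: the jaw's pivot, clamp (-14, 80, 45.5) mm.
- stop: Small dark hardwood cleat on the board inside the throat, 24 x 10 x 24 mm: the end of the block goes against its face, which looks to clamp -y and stands at clamp y = 22 mm, z 18 to 42. It is only glued on: more than 30 N of push would shear it off. Origin: middle of the lower edge of that face; axes as the clamp's.
- seat (a point): Point on the board's top (z = 18 mm) where the middle of the block's underside belongs when home; axes as the clamp's (block and clamp axes then agree). Slide the block in along clamp +y: with its proud T-nut it is 40 mm across at most, so it has 3 mm to spare on each side if it runs 2.5 mm to the -x side of this point. Exact x does not matter: the jaw pushes it across.
- block: Beech block standing on its long narrow side, 32 mm thick (x), 80 mm long (y), 55 mm high (z), about 0.14 kg. Origin: middle of its underside. The T-nut is in its -x face, on the axis y = +18, z = 27.5 mm, 22 mm from the +y end, which goes in first. Hold it across its 32 mm thickness at the other (-y) half to stay clear of the jaws.
- block_end (a point): Middle of the block's +y end face, the one that goes against the stop; axes as the block's.
- tnut (a joint): How far the T-nut (steel, round flange 20 mm across, 2 mm thick, with four prongs and a barrel) still stands proud of its home in the block, m: 0.0045 to 0.006 at the start, 0 when the flange lies tight on the wood.
- handle (a joint): Swing of the moving handle, rad: 0 open, about 0.40 at dead centre, 0.43 to 0.46 locked just beyond. Let go before dead centre it springs back open; beyond, it stays. At handle_grip it takes 2 to 5 N at first, 10 to 20 N while the T-nut goes in and over dead centre. More than 60 N of finger force would bend it.
- handle_grip (a point): Where to squeeze the moving handle: on its outer (clamp -x) face, about clamp y = 180, z = 45.5 mm; moves with the handle, a steel channel about 15 mm across and 22 mm high (z 34.5 to 56.5). Over both handles it is 58 mm from here to fixed_grip when open, 37 mm when locked: the moving handle travels 21 mm, the fixed one not at all.
- fixed_grip (a point): The opposite point on the outer (clamp +x) face of the fixed handle, clamp x = 18, y = 180, z = 45.5 mm; that handle is of the same size and cannot move.
- release (a joint): Swing of the release lever, which is pivoted in the moving handle, rad: 0 at rest (light spring), up to 0.45 when its tab is pulled away from the fixed handle (clamp -x). Locked, about 2 to 6 N on the tab over 5 to 15 mm throws the toggle back over dead centre and the pliers spring open. More than 30 N would bend the lever.
- tab (a point): Upright thumb tab at the tail of the release lever, between the handles' tails: 5 mm thick across the clamp (8 mm bead along its top edge), 20 mm long (clamp y); its top is 94 mm above the bench, 37 mm above the handles. The point is in its middle 75 mm above the bench; locked it lies at about clamp (5, 236) mm and springs some 40 mm to clamp -x as the pliers open.
- thread_tin: Bystander: round tin, 48 mm across, 38 mm high. Origin: centre of its underside.
- try_square: Bystander: try square lying flat, 161 x 130 x 17 mm. Origin: centre of its underside.
- wax_block: Bystander: pale block of wax, 32 x 60 x 26 mm. Origin: centre of its underside.
- marking_gauge: Bystander: wooden marking gauge, 190 mm long, 76 mm wide, 44 mm high. Origin: centre of its underside.
- screwdriver: Bystander: screwdriver lying flat, 199 mm long. Origin: centre of its underside.
- wax_tin: Bystander: flat round tin, 56 mm across, 28 mm high. Origin: centre of its underside.
There are look-alikes about, which are no part of the job. Leave any black look-alike of the block alone.

How it is judged:
On the way, in this order (a step that is already met when the one before it is completed fails the run):
1. the block stands on the board between the jaws, square and with its end against the stop (within 1.5 mm), its T-nut not yet driven (x of block_end in the frame of clamp between -0.01 and 0.006 m and angle between the y axis of block and the y axis of clamp, either way round below 0.1 rad and angle between block's own z axis and vertical below 0.06 rad and y of block_end in the frame of clamp above 0.0205 m and height (world z) of block below 0.021 m and value of joint tnut above 0.003 m), for 0.2 s.
2. the handles are locked over centre and stay so untouched, the T-nut home (within 1.2 mm) (value of joint handle above 0.42 rad and value of joint tnut below 0.0012 m and contact force between the fingers and handle below 0.5 N), for 0.3 s.
3. the release lever is pulled while the pliers are still locked (value of joint release above 0.03 rad and value of joint handle above 0.4 rad), for 0.02 s.
At the end, for the whole second after the job is handed in: The pliers are fully open (handle within 0.08 rad of its open rest) with the release lever back at rest, the T-nut is home within 1.2 mm, and the block stands at rest on the board between the jaws, square to them within about 6 degrees and its end within 8 mm of the stop (x of block_end in the frame of clamp between -0.01 and 0.006 m and angle between the y axis of block and the y axis of clamp, either way round below 0.1 rad and angle between block's own z axis and vertical below 0.06 rad and y of block_end in the frame of clamp above 0.014 m and height (world z) of block below 0.021 m and value of joint handle below 0.08 rad and value of joint release below 0.05 rad and value of joint tnut below 0.0012 m and linear speed of block below 0.01 m/s); the robot touches nothing.
It fails at once if the block is pushed against the stop with more than 30 N (contact force between block and stop above 30 N).
It fails at once if the fingers bear on the moving handle with more than 60 N (contact force between the fingers and handle above 60 N).
It fails at once if the fingers bear on the release lever with more than 30 N (contact force between the fingers and release above 30 N).
It fails at once if another tool on the bench is moved by more than 20 mm (distance of any of thread_tin, try_square, wax_block, marking_gauge, screwdriver, wax_tin from where it was at the start of the episode above 0.02 m).
It also fails if it takes over 54 s, if anything falls off the work surface, if the arm or the gripper's body presses on something with over 40 N, if the wrist force passes 120 N, or if a joint passes its speed limit or range.

ROBOT

A 7-joint arm with a two-finger parallel gripper is mounted at the origin on a cart in front of the work surface, level with it; the furniture and walls round the work are solid. World frame = base frame: x ahead of the robot, y to its left, z up, the work surface at z = 0. Lengths are in m, angles in rad, forces in N, time in s.
With the tool pointing down it reaches from about 0.4 to 0.85 m from the base axis. Payload 10.4 kg.
Tool frame: the origin (TCP) lies at the very end of the fingers, on their centre line; the grasp point (between the pads) lies 19 mm behind it (env.hold_point_z is the distance from the TCP to the grasp point, in m); y points along the fingers, z is the direction in which the jaws open and shut, and the axes are right-handed (so a half turn about y gives the same grasp; the last joint's range is limited). The gripper opens to 85 mm and grips with 20 to 120 N. Pads are 22 mm wide; open, the fingers measure 114 mm over their backs; the gripper's body (76 mm by 85 mm) begins 54 mm behind the grasp point. The pads swing forward as they close: fully open they stand 13 mm farther back than shut.
Start: joints at [1.286, 0.332, -0.065, 1.46, 0.022, 1.35, -0.088], TCP at [0.162, -0.604, 0.231] pointing down, gripper open.
Joint ranges: [-2.6, 2.6], [-0.5, 2.12], [-1.47, 1.34], [0.16, 2.42], [-1.27, 4.41], [0.06, 2.06], [-2.6, 2.6]. Speed limits (rad/s): [2.22, 2.22, 2.79, 2.79, 3.14, 3.14, 3.14].

INTERFACE

Orientations are given as a 3x3 rotation matrix whose columns are the frame's x, y, z axes.
In Python, from cell import env gives the robot as it stands. The module is installed in compiled form; this text tells all that it offers.
- The arm moves only by the shell command python3 -m creep 'ROWS' [OPENING] [FORCE]. ROWS is JSON, a list of rows, each an object of numbers: "dx", "dy", "dz": the shift along the world's x, y, z in m; "turn": the turn about the world's z in rad. In form: [{"dx": .., "dy": .., "dz": .., "turn": ..}, ...]. A call has 1 to 20 rows; each row is the pose to reach, as a shift and turn from the pose measured when the call began; what a row does not reach only later rows make up. A row lasts 1/8 s, in which the tool goes at most 62.5 mm and 10.7 degrees, less where a joint would pass 70% of its speed; a pose out of reach is approached as far as the arm can. A call with a gripper value outside its range is refused whole. OPENING is the finger opening in m, from 0 to 0.0854, set as the call begins (- or left out, the last holds). The fingers move at their own pace and stop on an object; FORCE is the grip in N (left out, the last holds). Time passes only in rows, so rows that repeat a pose let the fingers close. It gives the time, the measured TCP pose, the force and the opening at its end, in the units of the state.
- env.state(): the state, without advancing time (a new reading comes with each control period).
- env.snapshot(name): name is "side" or "top" or "wrist"; returns the picture (420x560x3 uint8, red, green, blue); there is no depth.
- env.camera_info(name): a dict with "vertical_fov" (degrees; the focal length in pixels is half the picture's height over the tangent of half this angle, whatever the lens; pixels are square), "cx", "cy" (the principal point, pixels), "k1" (the pictures are not rectified: a ray, as slopes to the right and down, at radius r is drawn at 1 + k1 r^2 times it, then the intrinsics apply), "T" (4x4, takes a point from camera to world coordinates); the wrist camera has in their place "tool_from_camera" (4x4, takes a point from camera to tool coordinates, whose origin is the TCP and whose axes are the tool frame's). Camera axes: x right, y down, z forward; pixel columns grow to the right and rows downward; lengths in m; the calibration is good to about 2 mm. A picture is of the moment at which its call begins: read the wrist's pose just before it. camera_info takes no time and is no camera call.
- env.finish_job(): hands the job in, once; it reports no verdict.
Trained networks look in the newest picture that a camera, given by its name, has taken for a name from the list of things; names that differ only in an ending like _2 or _b are one class to them, and where a whole thing is asked for, a point or a joint stands for the part that bears it (a point fixed in the world has none). Each returns a list of dicts, best first, with "confidence" (0 to 1); they miss things now and then, are a little off and sometimes report something else, mostly with a low value. They report only what shows in the picture. A call takes as long as a camera call. They do not tell look-alikes from the thing itself.
- env.find_in(camera, query): "location" ([x, y, z] in m, in world coordinates, good to about 4 mm: the middle of the surface that is visible of it).
The state is a dict: "time": time; "joint_positions": joint angles; "qvel": joint speeds; "joint_efforts": joint torques, N m; "position": TCP position; "tcp_rot": TCP orientation; "wrist_force": force on the tool from outside, world axes, zero at the start; "wrist_torque": the same for the moment, N m; "gripper_width": opening from 0.0 (shut) to 1.0 (fully open).
Only numpy, scipy, OpenCV 4.12 (cv2) and the standard library are available. Lean on these libraries where they do the work, as an engineer would, in place of code of your own. Each camera call takes 0.05 s, during which the arm holds its last target.

## Working session

There is one attempt and no reset: what is moved stays moved. The work goes in short steps, Python scripts to look and compute and a shell command to move; the robot and the scene stay as the last step left them, time stands still between calls to the robot, and variables do not carry over. Pictures are saved under pics/ and viewed, and the job is handed in when it is done.

```bash
mkdir -p pics; ls; cat > h.py <<'E'
import numpy as np, cv2
from cell import env
def snap(c,name):
    im=env.snapshot(c); cv2.imwrite(f'pics/{name}.png',im[:,:,::-1]); return im
def camT(c):
    i=env.camera_info(c)
    if 'T' in i: return i,np.array(i['T'])
    s=env.state(); M=np.eye(4); M[:3,:3]=s['tcp_rot']; M[:3,3]=s['position']
    return i,M@np.array(i['tool_from_camera'])
def ray(c,u,v):
    i,T=camT(c); f=210/np.tan(np.radians(i['vertical_fov'])/2)
    d=np.array([(u-i['cx'])/f,(v-i['cy'])/f]); p=d.copy()
    for _ in range(30): p=d/(1+i['k1']*(p@p))
    return T[:3,3],T[:3,:3]@np.array([p[0],p[1],1])
def at(c,u,v,z):
    o,d=ray(c,u,v); return o+d*(z-o[2])/d[2]
def proj(c,P):
    i,T=camT(c); f=210/np.tan(np.radians(i['vertical_fov'])/2)
    q=np.linalg.inv(T)@np.r_[P,1]; p=q[:2]/q[2]; p=p*(1+i['k1']*(p@p)); return p*f+[i['cx'],i['cy']]
E
python3 - <<'E'
from h import *
for c in ['side','top','wrist']:
    snap(c,c+'0')
for c in ['top','side']:
  for q in ['clamp','jaw','stop','block','tnut','handle','tab','handle_grip','fixed_grip']:
    print(c,q,[(np.round(r['location'],3).tolist(),round(r['confidence'],2)) for r in env.find_in(c,q)])
s=env.state(); print(s['time'],s['position'],np.round(s['tcp_rot'],3).tolist(),s['gripper_width'],s['wrist_force'])
print(env.hold_point_z)
E
```

```text
pics
top clamp [([0.528, -0.016, 0.016], 0.88)]
top jaw [([0.491, 0.065, 0.054], 0.7)]
top stop [([0.532, -0.044, 0.041], 0.42), ([0.495, 0.163, 0.073], 0.3)]
top block [([0.536, -0.25, 0.058], 0.89), ([0.376, -0.193, 0.056], 0.81), ([0.419, -0.328, 0.052], 0.68)]
top tnut []
top handle [([0.5, 0.106, 0.056], 0.79)]
top tab [([0.494, 0.163, 0.076], 0.62), ([0.44, 0.525, 0.025], 0.25)]
top handle_grip [([0.496, 0.095, 0.053], 0.59), ([0.526, -0.017, 0.02], 0.58)]
top fixed_grip [([0.525, -0.017, 0.019], 0.55)]
side clamp [([0.51, 0.019, 0.038], 0.63)]
side jaw [([0.491, 0.085, 0.054], 0.73), ([0.528, -0.233, 0.037], 0.28), ([0.69, 0.136, 0.011], 0.2)]
side stop [([0.531, -0.238, 0.034], 0.48), ([0.602, 0.324, 0.032], 0.15)]
side block [([0.42, -0.31, 0.036], 0.68), ([0.367, -0.185, 0.035], 0.53), ([0.523, -0.234, 0.035], 0.51)]
side tnut []
side handle [([0.489, 0.111, 0.058], 0.65), ([0.435, 0.534, 0.018], 0.23)]
side tab []
side handle_grip [([0.491, 0.114, 0.057], 0.67)]
side fixed_grip [([0.513, 0.02, 0.042], 0.64), ([0.603, 0.327, 0.03], 0.62)]
1.05 [ 0.16173797 -0.60373057  0.23134044] [[-0.966, 0.0, 0.259], [-0.259, -0.0, -0.966], [-0.0, -1.0, 0.0]] 0.9966640169819692 [-0.15361835 -0.26021691  0.59099552]
0.0187
```

View pics/top0.png

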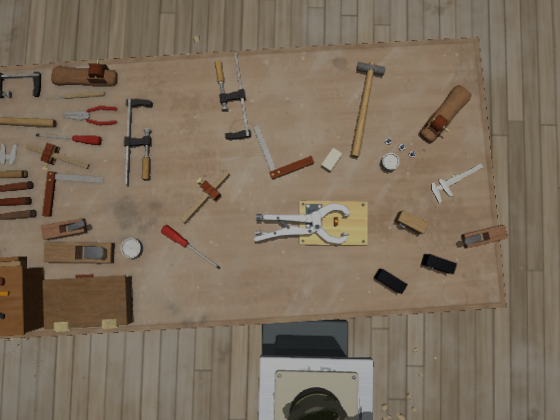

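View pics/side0.png

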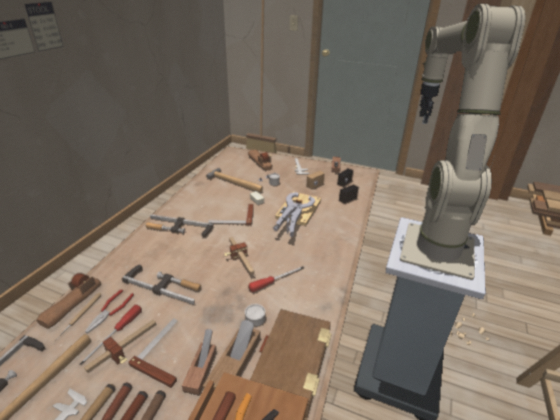

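View pics/wrist0.png

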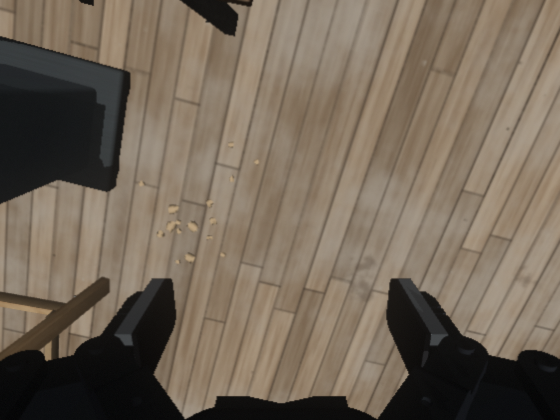

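```bash
python3 - <<'E'
import cv2
im=cv2.imread('pics/top0.png')
cv2.imwrite('pics/c1.png',cv2.resize(im[185:265,245:380],None,fx=5.9,fy=5.9,interpolation=cv2.INTER_CUBIC))
cv2.imwrite('pics/c2.png',cv2.resize(im[190:300,360:460],None,fx=5.4,fy=5.4,interpolation=cv2.INTER_CUBIC))
E
```

```text
(no output)
```

View pics/c1.png

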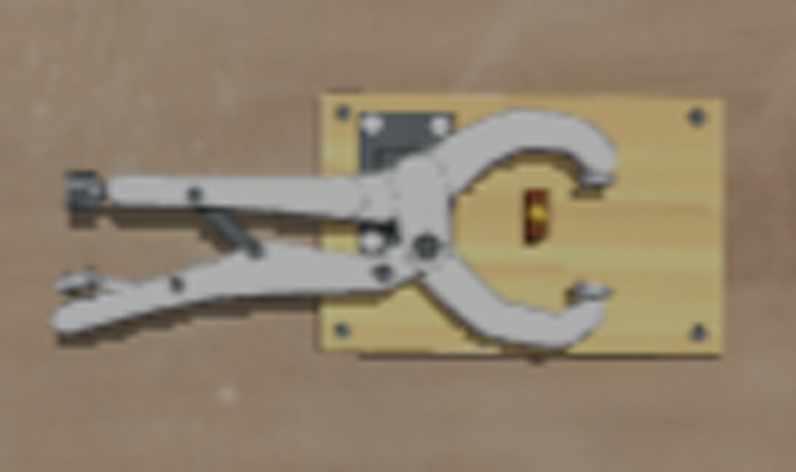

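View pics/c2.png

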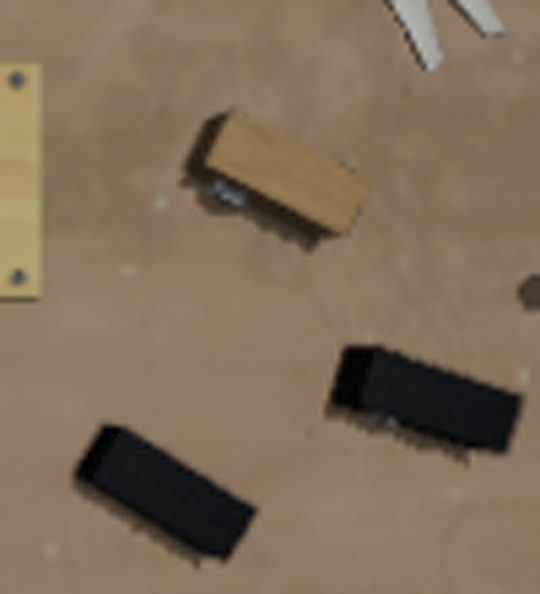

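```bash
python3 - <<'E'
from h import *
C=[(322,92),(724,98),(722,355),(320,350)]
P=np.array([at('top',245+u/5.9,185+v/5.9,.018) for u,v in C]); print(P.round(4))
y=P[0]-P[1]+P[3]-P[2]; a=np.arctan2(-y[0],y[1]); print('clamp yaw',a,np.linalg.norm(P[0]-P[1]),np.linalg.norm(P[0]-P[3]))
R=np.array([[np.cos(a),-np.sin(a)],[np.sin(a),np.cos(a)]])
o=P[:,:2].mean(0)-R@[0,.032]; print('origin',o)
B=[(235,110),(368,185),(340,235),(205,165)]
Q=np.array([at('top',360+u/5.4,190+v/5.4,.055) for u,v in B]); print(Q.round(4),Q.mean(0))
y=Q[0]-Q[1]+Q[3]-Q[2]; print('block yaw',np.arctan2(-y[0],y[1]),np.linalg.norm(Q[0]-Q[1]),np.linalg.norm(Q[0]-Q[3]))
i,T=camT('wrist');print(i); print(camT('top')[0])
E
```

```text
[[ 0.5899  0.0596  0.018 ]
 [ 0.5919 -0.1334  0.018 ]
 [ 0.4688 -0.1337  0.018 ]
 [ 0.4664  0.0578  0.018 ]]
clamp yaw 0.011318444847831899 0.1929780400506257 0.1235239745923323
origin [ 0.52961005 -0.06942853]
[[ 0.5659 -0.2258  0.055 ]
 [ 0.5293 -0.2939  0.055 ]
 [ 0.5035 -0.2796  0.055 ]
 [ 0.5374 -0.2106  0.055 ]] [ 0.53401762 -0.2524733   0.055     ]
block yaw -0.4752862833087479 0.07731140779894191 0.03229611385531774
{'vertical_fov': 59.12595003484343, 'cx': 280.79525812754827, 'cy': 207.82963448443593, 'k1': -0.0057856895249405104, 'tool_from_camera': array([[ 3.33092337e-05,  9.49315104e-01,  3.14325996e-01,
        -8.21674262e-02],
       [-3.75532436e-04, -3.14325963e-01,  9.49315042e-01,
        -1.42342860e-01],
       [ 9.99999929e-01, -1.49660564e-04,  3.46028657e-04,
         1.99649578e-04],
       [ 0.00000000e+00,  0.00000000e+00,  0.00000000e+00,
         1.00000000e+00]])}
{'vertical_fov': 47.31378359609019, 'cx': 281.03530984024974, 'cy': 213.32110269279679, 'k1': -0.03359879974091836, 'T': array([[ 0.02527721, -0.99599576,  0.08575264,  0.43640804],
       [-0.99967925, -0.02504924,  0.0037337 ,  0.10604542],
       [-0.00157071, -0.08581951, -0.99630946,  1.36633455],
       [ 0.        ,  0.        ,  0.        ,  1.        ]])}
```

```bash
python3 -m creep '[{"dx":0.362,"dy":0.332,"dz":-0.07,"turn":0.834},{"dx":0.362,"dy":0.332,"dz":-0.07,"turn":0.834},{"dx":0.362,"dy":0.332,"dz":-0.07,"turn":0.834},{"dx":0.362,"dy":0.332,"dz":-0.07,"turn":0.834},{"dx":0.362,"dy":0.332,"dz":-0.07,"turn":0.834},{"dx":0.362,"dy":0.332,"dz":-0.07,"turn":0.834},{"dx":0.362,"dy":0.332,"dz":-0.07,"turn":0.834},{"dx":0.362,"dy":0.332,"dz":-0.07,"turn":0.834},{"dx":0.362,"dy":0.332,"dz":-0.07,"turn":0.834},{"dx":0.362,"dy":0.332,"dz":-0.07,"turn":0.834},{"dx":0.362,"dy":0.332,"dz":-0.07,"turn":0.834}]' 0.0854 40
python3 - <<'E'
from h import *
im=snap('wrist','w1')
s=env.state(); print(s['time'],s['position'],np.round(s['tcp_rot'],3).tolist(),s['qvel'])
E
```

```text
time: 2.42
position: [0.523, -0.2732, 0.1615]
tcp_rot: [[-0.459, -0.0, 0.888], [-0.888, -0.001, -0.459], [0.001, -1.0, 0.0]]
wrist_force: [-0.3, -0.3, 0.0]
gripper_width: 0.995
2.475 [ 0.52302178 -0.27312831  0.16156395] [[-0.459, 0.0, 0.888], [-0.888, -0.001, -0.459], [0.001, -1.0, 0.0]] [ 0.00024616 -0.00083672 -0.0046376  -0.0007277  -0.00161825 -0.00041577
 -0.00126986]
```

View pics/w1.png

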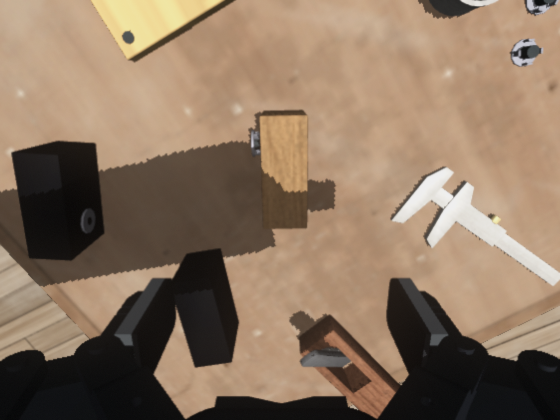

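```bash
python3 - <<'E'
from h import *
B=[(262,116),(306.5,115),(307,228),(262,228)]
Q=np.array([at('wrist',u,v,.055) for u,v in B]); print(Q.round(4),Q.mean(0))
y=Q[0]-Q[3]+Q[1]-Q[2]; a=np.arctan2(-y[0],y[1]);print('block yaw',a,np.linalg.norm(y)/2,np.linalg.norm(Q[0]-Q[1]))
s=env.state();z=s['tcp_rot'][:,2];print('tool yaw',np.arctan2(z[1],z[0]))
g=Q.mean(0)[:2]+.022*np.array([np.sin(a),-np.cos(a)]);print('grasp',g,'delta',g-s['position'][:2])
C=[(134,59)];print(at('wrist',134,59,.018))
E
```

```text
[[ 0.5419 -0.2127  0.055 ]
 [ 0.568  -0.2255  0.055 ]
 [ 0.5335 -0.2969  0.055 ]
 [ 0.5046 -0.282   0.055 ]] [ 0.53700379 -0.25427736  0.055     ]
block yaw -0.471992290148413 0.07897981421469198 0.029122458360371285
tool yaw -0.47724638976797734
grasp [ 0.52700123 -0.27387197] delta [ 0.00397945 -0.00074366]
[ 0.47611866 -0.1368907   0.018     ]
```

```bash
python3 -m creep '[{"dx":0.003,"dy":-0.001,"dz":-0.06,"turn":0.003},{"dx":0.003,"dy":-0.001,"dz":-0.11,"turn":0.003},{"dx":0.003,"dy":-0.001,"dz":-0.147,"turn":0.003},{"dx":0.003,"dy":-0.001,"dz":-0.147,"turn":0.003}]'
python3 -m creep '[{"dx":0},{"dx":0},{"dx":0},{"dx":0},{"dx":0},{"dx":0}]' 0.02 40
```

```text
time: 2.98
position: [0.5236, -0.2742, 0.0122]
tcp_rot: [[-0.458, -0.005, 0.889], [-0.889, 0.001, -0.458], [0.001, -1.0, -0.005]]
wrist_force: [-0.2, 1.0, -0.0]
gripper_width: 1.004$[0]: bad value
```

```bash
python3 -m creep '[{"dx":0.0,"dy":0.0,"dz":0.0,"turn":0.0},{"dx":0.0,"dy":0.0,"dz":0.0,"turn":0.0},{"dx":0.0,"dy":0.0,"dz":0.0,"turn":0.0},{"dx":0.0,"dy":0.0,"dz":0.0,"turn":0.0},{"dx":0.0,"dy":0.0,"dz":0.0,"turn":0.0}]' 0.02 40
```

```text
time: 3.6
position: [0.5244, -0.2747, 0.0137]
tcp_rot: [[-0.458, -0.003, 0.889], [-0.889, 0.0, -0.458], [0.001, -1.0, -0.002]]
wrist_force: [-0.9, -0.7, 7.5]
gripper_width: 0.368
```

```bash
python3 -m creep '[{"dx":0.0,"dy":0.0,"dz":0.03,"turn":0.0},{"dx":0.0,"dy":0.0,"dz":0.08,"turn":0.0},{"dx":0.003,"dy":0.05,"dz":0.09,"turn":0.18},{"dx":0.003,"dy":0.09,"dz":0.09,"turn":0.35},{"dx":0.003,"dy":0.098,"dz":0.09,"turn":0.488},{"dx":0.003,"dy":0.098,"dz":0.09,"turn":0.488},{"dx":0.003,"dy":0.098,"dz":0.09,"turn":0.488}]'
python3 - <<'E'
from h import *
im=snap('wrist','w2'); snap('top','t2')
cv2.imwrite('pics/t2c.png',cv2.resize(cv2.imread('pics/t2.png')[185:265,245:380],None,fx=5.9,fy=5.9,interpolation=cv2.INTER_CUBIC))
s=env.state(); print(s['time'],s['position'],np.round(s['tcp_rot'],3).tolist())
for q in ['stop','block','tnut','jaw']:
    print(q,[(np.round(r['location'],3).tolist(),round(r['confidence'],2)) for r in env.find_in('wrist',q)])
E
```

```text
time: 4.47
position: [0.5272, -0.1777, 0.1037]
tcp_rot: [[0.008, -0.003, 1.0], [-1.0, -0.001, 0.008], [0.001, -1.0, -0.003]]
wrist_force: [0.3, -0.3, -2.8]
gripper_width: 0.369
4.575 [ 0.52727882 -0.17769106  0.10358944] [[0.009, -0.003, 1.0], [-1.0, -0.001, 0.009], [0.001, -1.0, -0.003]]
stop []
block [([0.437, -0.309, 0.049], 0.73), ([0.384, -0.182, 0.05], 0.59)]
tnut [([0.51, -0.135, 0.125], 0.69), ([0.379, -0.218, 0.027], 0.63), ([0.691, -0.187, 0.028], 0.2)]
jaw [([0.49, -0.068, 0.046], 0.96)]
```

View pics/w2.png

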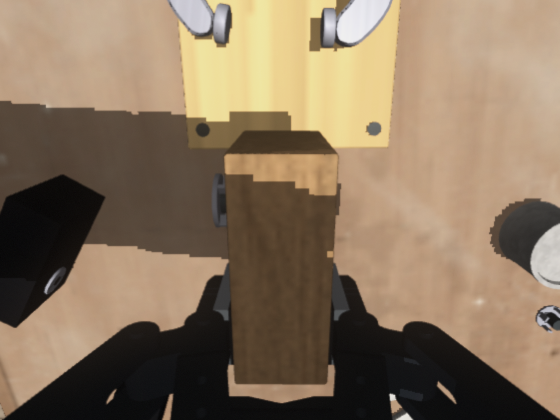

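```bash
python3 - <<'E'
from h import *
s=env.state()
for n,u,v,z in [('bL',188,149,.018),('bR',388,147,.018),('padL',231,23,.0455),('padR',321,28,.0455),('blFL',228,154,.145),('blFR',337,153,.145),('blBL',232,383,.145),('blBR',328,383,.145),('bLup',179,2,.018),('bRup',399,2,.018)]:
    print(n,(at('wrist',u,v,z)).round(4),(at('wrist',u,v,z)-s['position']).round(4)[:2])
E
```

```text
bL [ 0.4709 -0.1343  0.018 ] [-0.0565  0.0428]
bR [ 0.594  -0.1316  0.018 ] [0.0666 0.0455]
padL [ 0.5031 -0.0676  0.0455] [-0.0243  0.1095]
padR [ 0.5473 -0.0693  0.0455] [0.0199 0.1077]
blFL [ 0.5139 -0.1143  0.145 ] [-0.0135  0.0628]
blFR [ 0.5437 -0.1137  0.145 ] [0.0164 0.0634]
blBL [ 0.5126 -0.1928  0.145 ] [-0.0148 -0.0157]
blBR [ 0.5453 -0.1923  0.145 ] [ 0.0179 -0.0153]
bLup [ 0.4714 -0.0534  0.018 ] [-0.056   0.1236]
bRup [ 0.592  -0.0522  0.018 ] [0.0647 0.1249]
```

View pics/t2c.png

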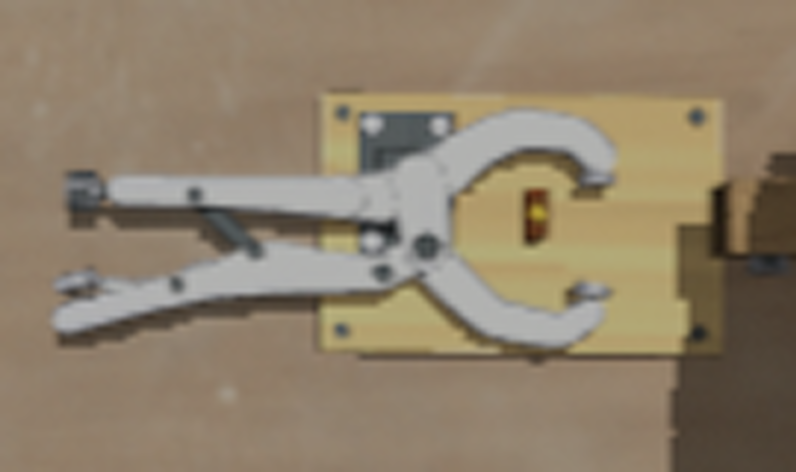

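```bash
python3 -m creep '[{"dx":0.001,"dy":0.012,"dz":-0.03,"turn":0.004},{"dx":0.001,"dy":0.012,"dz":-0.055,"turn":0.004},{"dx":0.001,"dy":0.012,"dz":-0.067,"turn":0.004},{"dx":0.001,"dy":0.012,"dz":-0.0685,"turn":0.004},{"dx":0.001,"dy":0.012,"dz":-0.0685,"turn":0.004},{"dx":0.001,"dy":0.025,"dz":-0.0685,"turn":0.004},{"dx":0.001,"dy":0.025,"dz":-0.0685,"turn":0.004}]'
python3 - <<'E'
from h import *
im=snap('wrist','w3')
s=env.state(); print(s['time'],s['position'],s['wrist_force'],np.round(s['tcp_rot'],3).tolist())
E
```

```text
time: 5.65
position: [0.5288, -0.1503, 0.0357]
tcp_rot: [[0.017, -0.002, 1.0], [-1.0, -0.001, 0.017], [0.001, -1.0, -0.002]]
wrist_force: [1.3, 0.2, -1.7]
gripper_width: 0.373
5.7 [ 0.52871069 -0.15119537  0.0356062 ] [ 0.47592823 -0.57936624 -0.92975308] [[0.016, -0.002, 1.0], [-1.0, -0.001, 0.016], [0.001, -1.0, -0.002]]
```

View pics/w3.png

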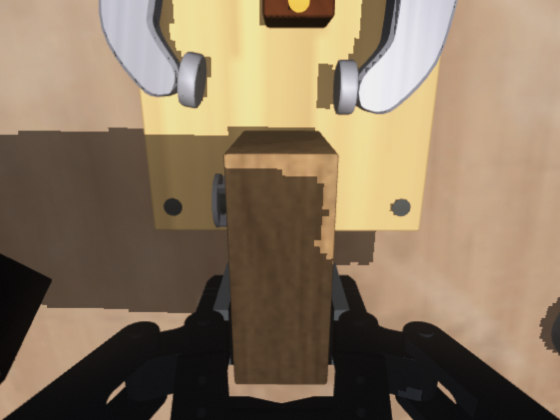

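```bash
python3 - <<'E'
from h import *
s=env.state()
for n,u,v,z in [('bL',154,230,.018),('bR',421,230,.018),('padL',206,70,.0455),('padR',334,80,.0455),('blFL',228,154,.077),('blFR',337,153,.077),('stop topL',264,16,.042),('stop topR',334,16,.042),('stopbot',264,26,.018),('flange',213,200,.0495)]:
    print(n,(at('wrist',u,v,z)).round(4),(at('wrist',u,v,z)-s['position']).round(4)[:2])
E
```

```text
bL [ 0.471  -0.1352  0.018 ] [-0.0577  0.0159]
bR [ 0.595  -0.1331  0.018 ] [0.0663 0.0181]
padL [ 0.5038 -0.0659  0.0455] [-0.0249  0.0853]
padR [ 0.5469 -0.0684  0.0455] [0.0182 0.0828]
blFL [ 0.5149 -0.0885  0.077 ] [-0.0138  0.0627]
blFR [ 0.5447 -0.0877  0.077 ] [0.016  0.0635]
stop topL [ 0.523  -0.0487  0.042 ] [-0.0057  0.1025]
stop topR [ 0.5462 -0.0484  0.042 ] [0.0174 0.1028]
stopbot [ 0.5219 -0.0485  0.018 ] [-0.0068  0.1027]
flange [ 0.505  -0.1103  0.0495] [-0.0237  0.0409]
```

```bash
python3 -m creep '[{"dx":0.0,"dy":0.015,"dz":0.0,"turn":-0.003},{"dx":-0.0003,"dy":0.027,"dz":0.0,"turn":-0.003},{"dx":-0.0005,"dy":0.033,"dz":0.0,"turn":-0.003},{"dx":-0.0005,"dy":0.033,"dz":0.0,"turn":-0.003},{"dx":-0.0005,"dy":0.033,"dz":0.0,"turn":-0.003}]'
python3 - <<'E'
from h import *
im=snap('wrist','w4')
s=env.state(); print(s['time'],s['position'],s['wrist_force'])
E
```

```text
time: 6.32
position: [0.5282, -0.1186, 0.0356]
tcp_rot: [[0.013, -0.002, 1.0], [-1.0, -0.001, 0.013], [0.001, -1.0, -0.002]]
wrist_force: [0.1, 0.8, -2.0]
gripper_width: 0.37
6.375 [ 0.52816993 -0.11870712  0.03555964] [-0.72156603  0.02463371 -0.13080947]
```

View pics/w4.png

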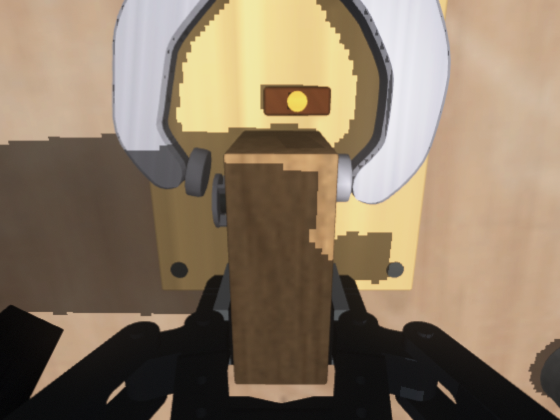

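```bash
python3 - <<'E'
from h import *
import cv2
s=env.state()
for n,u,v,z in [('padL',210,168,.0455),('padR',337,175,.0455),('flange',213,200,.0495),('stopT',264,115,.042),('blF',280,153,.077),('blFR',337,153,.077)]:
    print(n,(at('wrist',u,v,z)-s['position']).round(4)[:2])
im=cv2.imread('pics/w4.png')[130:240,180:370];cv2.imwrite('pics/w4c.png',cv2.resize(im,None,fx=4,fy=4,interpolation=cv2.INTER_CUBIC))
E
```

```text
padL [-0.0248  0.0519]
padR [0.0215 0.0499]
flange [-0.0235  0.041 ]
stopT [-0.0053  0.0706]
blF [0.0006 0.0632]
blFR [0.0162 0.0635]
```

View pics/w4c.png

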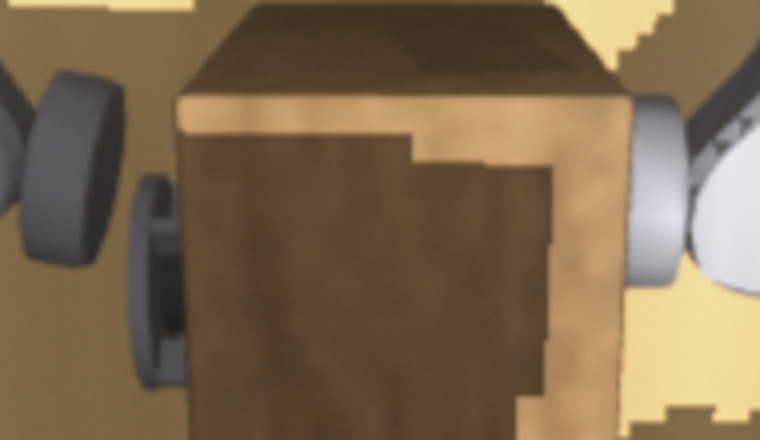

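```bash
python3 -m creep '[{"dx":0.001,"dy":0.0,"dz":0.0,"turn":0.0},{"dx":0.001,"dy":0.003,"dz":0.0,"turn":0.0},{"dx":0.001,"dy":0.004,"dz":0.0,"turn":0.0},{"dx":0.001,"dy":0.005,"dz":0.0,"turn":0.0},{"dx":0.001,"dy":0.005,"dz":0.0,"turn":0.0}]'; python3 -m creep '[{"dx":0.0,"dy":0.0007,"dz":0.0,"turn":0.0},{"dx":0.0,"dy":0.001,"dz":0.0,"turn":0.0}]';
```

```text
time: 7.0
position: [0.5292, -0.1136, 0.0356]
tcp_rot: [[0.013, -0.002, 1.0], [-1.0, -0.001, 0.013], [0.001, -1.0, -0.002]]
wrist_force: [0.6, 0.4, -2.1]
gripper_width: 0.37
time: 7.25
position: [0.5292, -0.1126, 0.0356]
tcp_rot: [[0.013, -0.002, 1.0], [-1.0, -0.001, 0.013], [0.001, -1.0, -0.002]]
wrist_force: [0.3, -0.5, -1.6]
gripper_width: 0.375
```

```bash
for i in 1; do python3 -m creep '[{"dx":0.0,"dy":0.0005,"dz":0.0,"turn":0.0},{"dx":0.0,"dy":0.001,"dz":0.0,"turn":0.0}]'; done; python3 - <<'E'
from h import *
snap('wrist','w5');s=env.state();print(s['position'],s['wrist_force'])
im=cv2.imread('pics/w5.png')[80:240,180:370];cv2.imwrite('pics/w5c.png',cv2.resize(im,None,fx=3.7,fy=3.7,interpolation=cv2.INTER_CUBIC))
E
```

```text
time: 7.5
position: [0.5292, -0.1116, 0.0356]
tcp_rot: [[0.013, -0.002, 1.0], [-1.0, -0.001, 0.013], [0.001, -1.0, -0.002]]
wrist_force: [0.1, 0.7, -1.4]
gripper_width: 0.375
[ 0.52916572 -0.11141987  0.03557315] [-0.70541751  0.36561237 -1.8761353 ]
```

View pics/w5c.png

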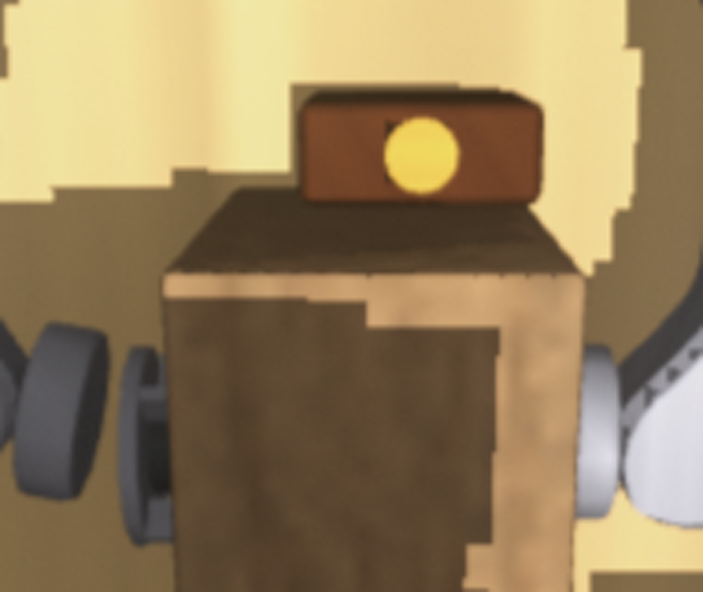

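```bash
python3 - <<'E'
from h import *
s=env.state()
for n,u,v,z in [('stopT',290,134.9,.042),('blF',290,80+272/3.7,.077),('blFtop+2',290,80+272/3.7,.076)]:
    print(n,(at('wrist',u,v,z)-s['position']).round(4)[:2])
E
python3 -m creep '[{"dx":0.0,"dy":0.0007,"dz":0.0,"turn":0.0},{"dx":0.0,"dy":0.001,"dz":0.0,"turn":0.0}]'
```

```text
stopT [0.0041 0.0637]
blF [0.0034 0.0631]
blFtop+2 [0.0034 0.063 ]
time: 7.8
position: [0.5291, -0.1112, 0.0356]
tcp_rot: [[0.012, -0.002, 1.0], [-1.0, -0.002, 0.012], [0.002, -1.0, -0.002]]
wrist_force: [-0.3, -4.0, -1.6]
gripper_width: 0.369
```

```bash
python3 -m creep '[{"dx":0.0,"dy":-0.0006,"dz":0.0,"turn":0.0},{"dx":0.0,"dy":-0.0006,"dz":-0.002,"turn":0.0},{"dx":0.0,"dy":-0.0006,"dz":-0.003,"turn":0.0},{"dx":0.0,"dy":-0.0006,"dz":-0.0035,"turn":0.0},{"dx":0.0,"dy":-0.0006,"dz":-0.0035,"turn":0.0}]'; python3 -m creep '[{"dx":0.0,"dy":0.0,"dz":-0.0005,"turn":0.0},{"dx":0.0,"dy":0.0,"dz":-0.0008,"turn":0.0}]'
```

```text
time: 8.43
position: [0.5291, -0.1117, 0.0321]
tcp_rot: [[0.013, -0.002, 1.0], [-1.0, -0.002, 0.013], [0.002, -1.0, -0.002]]
wrist_force: [-0.2, -0.2, -1.3]
gripper_width: 0.37
time: 8.68
position: [0.5292, -0.1118, 0.0316]
tcp_rot: [[0.012, -0.002, 1.0], [-1.0, -0.002, 0.012], [0.002, -1.0, -0.002]]
wrist_force: [-4.5, -0.0, 6.7]
gripper_width: 0.373
```

```bash
python3 -m creep '[{"dx":0.0,"dy":0.0006,"dz":0.0,"turn":0.0},{"dx":0.0,"dy":0.001,"dz":0.0,"turn":0.0},{"dx":0.0,"dy":0.001,"dz":0.0,"turn":0.0}]'
```

```text
time: 9.05
position: [0.5293, -0.1113, 0.0317]
tcp_rot: [[0.012, -0.002, 1.0], [-1.0, -0.003, 0.012], [0.003, -1.0, -0.002]]
wrist_force: [-0.6, -2.9, 1.3]
gripper_width: 0.368
```

```bash
python3 -m creep '[{"dx":0.0,"dy":0.0,"dz":0.0,"turn":0.0},{"dx":0.0,"dy":0.0,"dz":0.0,"turn":0.0},{"dx":0.0,"dy":0.0,"dz":0.0,"turn":0.0},{"dx":0.0,"dy":0.0,"dz":0.0,"turn":0.0}]' 0.055; python3 - <<'E'
from h import *
snap('wrist','w6');s=env.state();print(s['position'],s['wrist_force'])
im=cv2.imread('pics/w6.png')[80:400,150:400];cv2.imwrite('pics/w6c.png',cv2.resize(im,None,fx=1.8,fy=1.8,interpolation=cv2.INTER_CUBIC))
E
```

```text
time: 9.55
position: [0.5293, -0.1111, 0.0317]
tcp_rot: [[0.012, -0.002, 1.0], [-1.0, -0.003, 0.012], [0.003, -1.0, -0.002]]
wrist_force: [-0.2, -0.2, -0.0]
gripper_width: 0.648
[ 0.5293176  -0.11116286  0.03171991] [-0.3680981  -0.19967419  0.34711426]
```

View pics/w6c.png

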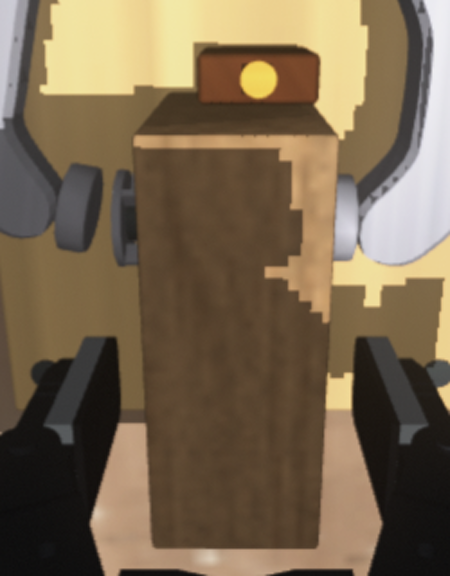

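```bash
python3 -m creep '[{"dx":0.0,"dy":0.0,"dz":0.05,"turn":0.0},{"dx":0.0,"dy":0.0,"dz":0.1,"turn":0.0},{"dx":-0.006,"dy":0.05,"dz":0.13,"turn":0.0},{"dx":-0.012,"dy":0.11,"dz":0.13,"turn":0.0},{"dx":-0.012,"dy":0.17,"dz":0.13,"turn":0.0},{"dx":-0.012,"dy":0.222,"dz":0.13,"turn":0.0},{"dx":-0.012,"dy":0.222,"dz":0.13,"turn":0.0},{"dx":-0.012,"dy":0.222,"dz":0.13,"turn":0.0}]' 0.0854; python3 - <<'E'
from h import *
snap('wrist','w7');s=env.state();print(s['time'],s['position'],s['tcp_rot'].round(3).tolist())
E
```

```text
time: 10.6
position: [0.5173, 0.1103, 0.1616]
tcp_rot: [[0.012, -0.002, 1.0], [-1.0, -0.003, 0.012], [0.003, -1.0, -0.002]]
wrist_force: [0.0, -1.1, 0.3]
gripper_width: 0.999
10.65 [0.51746994 0.10957141 0.16155878] [[0.011, -0.002, 1.0], [-1.0, -0.003, 0.011], [0.003, -1.0, -0.002]]
```

View pics/w7.png

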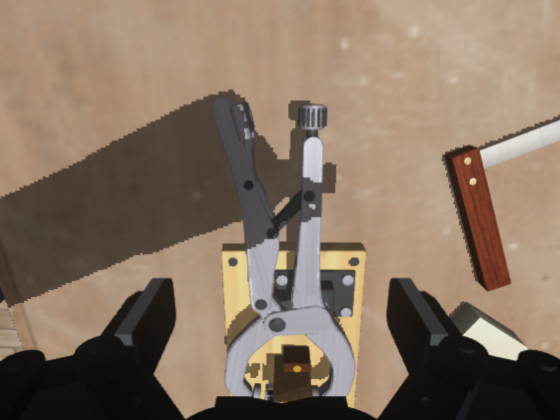

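```bash
python3 - <<'E'
from h import *
s=env.state()
for n,u,v,z in [('bL',222,243,.018),('bR',366,243,.018),('movO',236,178,.0565),('fixO',323,178,.0565),('movO',231,160,.0565),('fixO',323,160,.0565),('fixO',323,220,.0565),('knob',313,102,.0565),('tab',244,104,.094)]:
    print(n,(at('wrist',u,v,z)).round(4))
print(proj('wrist',[.518,.111,.0565]))
im=cv2.imread('pics/w7.png')[80:280,190:390];cv2.imwrite('pics/w7c.png',cv2.resize(im,None,fx=3,fy=3,interpolation=cv2.INTER_CUBIC))
E
```

```text
bL [0.4697 0.0635 0.018 ]
bR [0.5907 0.0649 0.018 ]
movO [0.4878 0.1293 0.0565]
fixO [0.5474 0.13   0.0565]
movO [0.4848 0.1418 0.0565]
fixO [0.5468 0.1425 0.0565]
fixO [0.5489 0.0994 0.0565]
knob [0.5387 0.1801 0.0565]
tab [0.498  0.1802 0.094 ]
[279.78420626 203.93895381]
```

View pics/w7c.png

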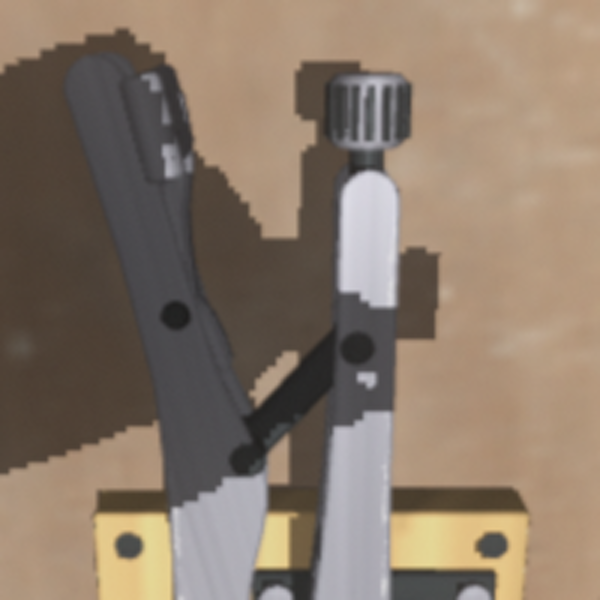

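```bash
python3 -m creep '[{"dx":0.0025,"dy":0.001,"dz":-0.05,"turn":0.0},{"dx":0.0025,"dy":0.001,"dz":-0.1,"turn":0.0},{"dx":0.0025,"dy":0.001,"dz":-0.13,"turn":0.0},{"dx":0.0025,"dy":0.001,"dz":-0.137,"turn":0.0},{"dx":0.0025,"dy":0.001,"dz":-0.137,"turn":0.0}]'; python3 - <<'E'
from h import *
snap('wrist','w8');s=env.state();print(s['time'],s['position'],s['wrist_force'])
E
```

```text
time: 11.28
position: [0.5204, 0.1099, 0.0251]
tcp_rot: [[0.01, -0.002, 1.0], [-1.0, -0.003, 0.01], [0.003, -1.0, -0.002]]
wrist_force: [0.2, -0.6, 0.4]
gripper_width: 1.0
11.325 [0.52088969 0.11021876 0.02573607] [-0.10868741  0.52971123  0.51312545]
```

View pics/w8.png

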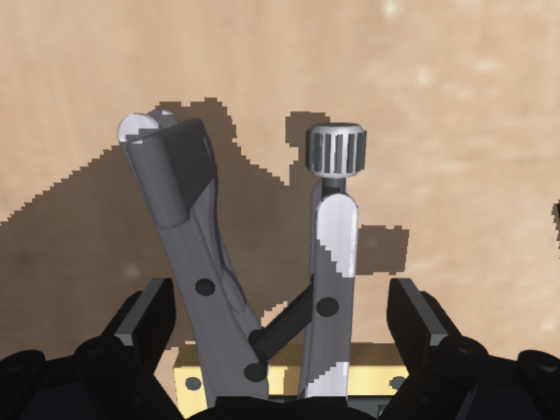

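```bash
python3 - <<'E'
from h import *
for y in (.10,.111,.122):
  print(proj('wrist',[.49,y,.0565]),proj('wrist',[.548,y,.0565]))
print(at('wrist',190,340,.0565),at('wrist',352,340,.0565),at('wrist',199,370,.0565),at('wrist',349,370,.0565))
E
```

```text
[191.24820367 348.30866274] [350.65512696 349.74919907]
[189.14465819 322.63447993] [352.83744391 324.13344066]
[186.93057513 295.53572149] [355.13578453 297.09722229]
[0.4897954  0.10362192 0.0565    ] [0.54818513 0.10425772 0.0565    ] [0.49222412 0.09025874 0.0565    ] [0.5480273  0.09087353 0.0565    ]
```

```bash
python3 -m creep '[{"dx":-0.0015,"dy":0.0,"dz":0.0,"turn":0.0},{"dx":-0.0015,"dy":0.0,"dz":0.0,"turn":0.0},{"dx":-0.0015,"dy":0.0,"dz":0.0,"turn":0.0}]' 0.062 35; python3 -m creep '[{"dx":0.0,"dy":0.0,"dz":0.0,"turn":0.0},{"dx":0.0,"dy":0.0,"dz":0.0,"turn":0.0}]' 0.058 35;python3 - <<'E'
from h import *
snap('wrist','w9');s=env.state();print(s['time'],s['position'],s['wrist_force'])
E
```

```text
time: 11.7
position: [0.5193, 0.1101, 0.0261]
tcp_rot: [[0.01, -0.0, 1.0], [-1.0, -0.004, 0.01], [0.004, -1.0, -0.0]]
wrist_force: [-3.0, -0.8, 2.1]
gripper_width: 0.724
time: 11.95
position: [0.5188, 0.1101, 0.0261]
tcp_rot: [[0.01, -0.001, 1.0], [-1.0, -0.004, 0.01], [0.004, -1.0, -0.001]]
wrist_force: [-5.3, -0.3, 4.1]
gripper_width: 0.677
12.0 [0.51880232 0.1100865  0.02605366] [-6.07985    -0.77987976  4.67778973]
```

View pics/w9.png

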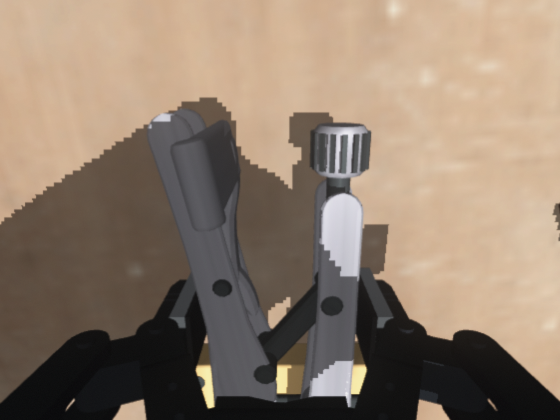

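```bash
python3 -m creep '[{"dx":0.002,"dy":0.0,"dz":0.0,"turn":0.0},{"dx":0.002,"dy":0.0,"dz":0.0,"turn":0.0}]' 0.054 35; python3 -m creep '[{"dx":0.002,"dy":0.0,"dz":0.0,"turn":0.0},{"dx":0.002,"dy":0.0,"dz":0.0,"turn":0.0}]' 0.050 35
```

```text
time: 12.25
position: [0.5189, 0.11, 0.0258]
tcp_rot: [[0.01, -0.005, 1.0], [-1.0, -0.005, 0.01], [0.005, -1.0, -0.005]]
wrist_force: [-13.6, -1.6, 11.4]
gripper_width: 0.637
time: 12.5
position: [0.5209, 0.1099, 0.0262]
tcp_rot: [[0.01, -0.005, 1.0], [-1.0, -0.006, 0.01], [0.006, -1.0, -0.005]]
wrist_force: [-5.1, -2.0, 8.5]
gripper_width: 0.588
```

```bash
python3 - <<'E'
from h import *
snap('wrist','w10');s=env.state();print(s['time'],s['position'],s['wrist_force'])
E
```

```text
12.55 [0.5209304  0.10997968 0.02622888] [-5.27460828 -0.52605504  7.84890195]
```

View pics/w10.png

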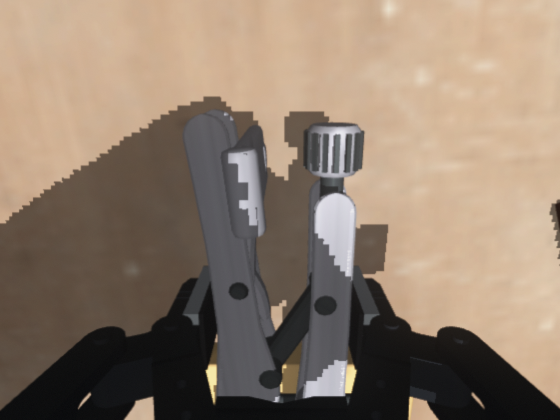

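```bash
python3 -m creep '[{"dx":0.002,"dy":0.0,"dz":0.0,"turn":0.0},{"dx":0.002,"dy":0.0,"dz":0.0,"turn":0.0}]' 0.046 40; python3 -m creep '[{"dx":0.002,"dy":0.0,"dz":0.0,"turn":0.0},{"dx":0.002,"dy":0.0,"dz":0.0,"turn":0.0}]' 0.043 40
```

```text
time: 12.8
position: [0.5229, 0.1099, 0.0265]
tcp_rot: [[0.01, -0.005, 1.0], [-1.0, -0.006, 0.01], [0.006, -1.0, -0.005]]
wrist_force: [-6.0, -1.9, 7.3]
gripper_width: 0.543
time: 13.05
position: [0.5254, 0.11, 0.0266]
tcp_rot: [[0.01, -0.005, 1.0], [-1.0, -0.006, 0.01], [0.005, -1.0, -0.005]]
wrist_force: [-0.2, 0.3, -0.3]
gripper_width: 0.502
```

```bash
python3 -m creep '[{"dx":0.0015,"dy":0.0,"dz":0.0,"turn":0.0},{"dx":0.0015,"dy":0.0,"dz":0.0,"turn":0.0}]' 0.040 40; python3 -m creep '[{"dx":0.0015,"dy":0.0,"dz":0.0,"turn":0.0},{"dx":0.0015,"dy":0.0,"dz":0.0,"turn":0.0},{"dx":0.0015,"dy":0.0,"dz":0.0,"turn":0.0}]' 0.037 40
```

```text
time: 13.3
position: [0.5258, 0.11, 0.0265]
tcp_rot: [[0.01, -0.007, 1.0], [-1.0, -0.006, 0.01], [0.006, -1.0, -0.007]]
wrist_force: [-6.5, -0.3, 6.8]
gripper_width: 0.471
time: 13.68
position: [0.5259, 0.11, 0.0267]
tcp_rot: [[0.009, -0.01, 1.0], [-1.0, -0.007, 0.009], [0.007, -1.0, -0.01]]
wrist_force: [-11.3, -1.1, 13.3]
gripper_width: 0.46
```

```bash
python3 - <<'E'
from h import *
snap('wrist','w11');s=env.state();print(s['time'],s['position'],s['wrist_force'],s['gripper_width']*85.4)
E
```

```text
13.725 [0.52594704 0.10997297 0.02665434] [-10.58329857  -3.24866812  13.76008586] 39.18456001558061
```

View pics/w11.png

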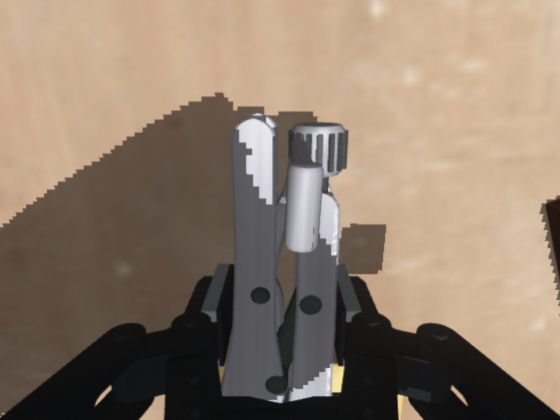

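```bash
python3 -m creep '[{"dx":0.0015,"dy":0.0,"dz":0.0,"turn":0.0},{"dx":0.0015,"dy":0.0,"dz":0.0,"turn":0.0},{"dx":0.0015,"dy":0.0,"dz":0.0,"turn":0.0}]' 0.035 40
```

```text
time: 14.1
position: [0.5259, 0.11, 0.0267]
tcp_rot: [[0.009, -0.013, 1.0], [-1.0, -0.008, 0.009], [0.008, -1.0, -0.013]]
wrist_force: [-10.9, -1.3, 13.0]
gripper_width: 0.463
```

```bash
python3 -m creep '[{"dx":0.001,"dy":0.0,"dz":0.0,"turn":0.0},{"dx":0.001,"dy":0.0,"dz":0.0,"turn":0.0}]' 0.035 47;  python3 - <<'E'
from h import *
snap('wrist','w12');s=env.state();print(s['time'],s['position'],s['wrist_force'],s['gripper_width']*85.4,s['wrist_torque'])
snap('top','t12')
cv2.imwrite('pics/t12c.png',cv2.resize(cv2.imread('pics/t12.png')[185:265,245:380],None,fx=5.9,fy=5.9,interpolation=cv2.INTER_CUBIC))
cv2.imwrite('pics/w12c.png',cv2.resize(cv2.imread('pics/w12.png')[230:420,160:420],None,fx=3,fy=3,interpolation=cv2.INTER_CUBIC))
E
```

```text
time: 14.35
position: [0.5259, 0.11, 0.0268]
tcp_rot: [[0.009, -0.015, 1.0], [-1.0, -0.008, 0.008], [0.008, -1.0, -0.015]]
wrist_force: [-9.2, -1.8, 9.1]
gripper_width: 0.457
14.4 [0.5258815  0.10995644 0.02677372] [-8.86370437 -1.34053123  9.38609653] 39.223233358943155 [-0.14132609  1.05128453 -0.47512995]
```

View pics/w12c.png

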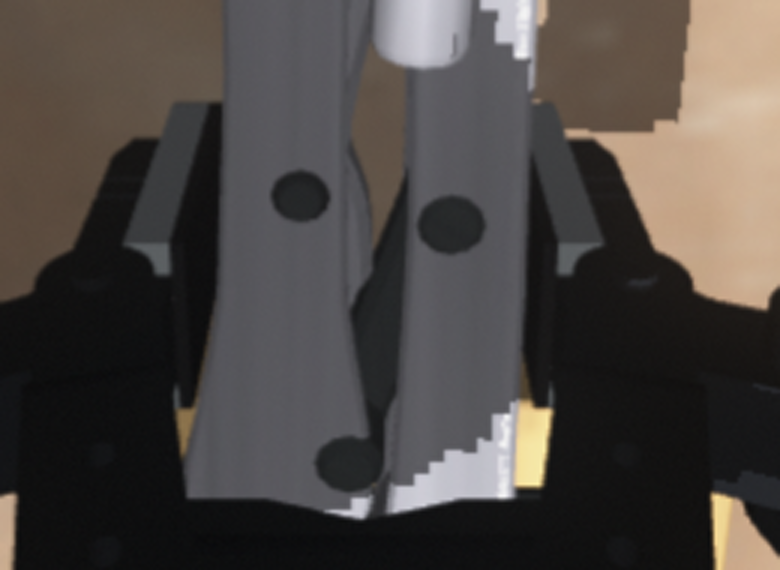

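View pics/t12c.png

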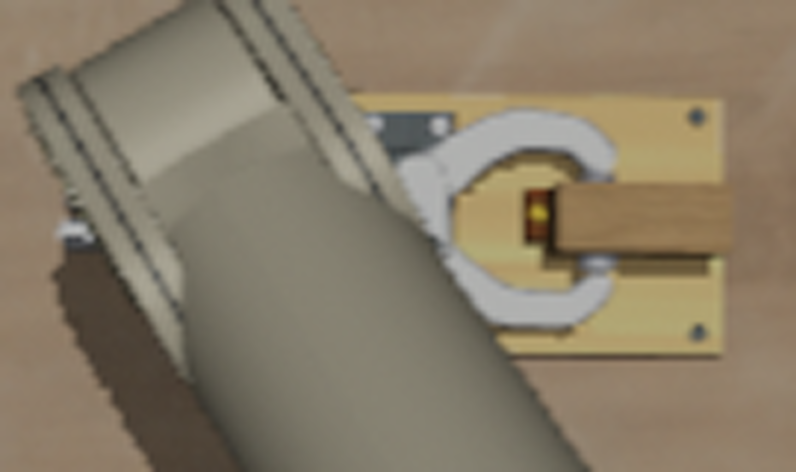

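```bash
python3 -m creep '[{"dx":0.0,"dy":0.0,"dz":0.0,"turn":0.0},{"dx":0.0,"dy":0.0,"dz":0.0,"turn":0.0},{"dx":0.0,"dy":0.0,"dz":0.0,"turn":0.0}]' 0.047 40;  python3 - <<'E'
from h import *
snap('wrist','w13');s=env.state();print(s['time'],s['position'],s['wrist_force'],s['gripper_width']*85.4)
E
```

```text
time: 14.82
position: [0.5261, 0.11, 0.0268]
tcp_rot: [[0.008, -0.015, 1.0], [-1.0, -0.008, 0.008], [0.008, -1.0, -0.015]]
wrist_force: [1.4, -0.7, -0.3]
gripper_width: 0.548
14.875 [0.52599566 0.10996797 0.02672813] [ 0.40563611  0.35704118 -0.7203068 ] 46.75128657360624
```

View pics/w13.png

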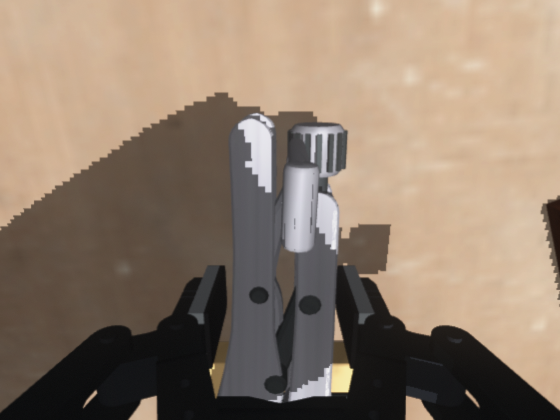

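```bash
python3 -m creep '[{"dx":0.0,"dy":0.0,"dz":0.0,"turn":0.0},{"dx":0.0,"dy":0.0,"dz":0.02,"turn":0.0},{"dx":0.0,"dy":0.0,"dz":0.07,"turn":0.0},{"dx":0.03,"dy":0.03,"dz":0.11,"turn":0.0},{"dx":0.054,"dy":0.053,"dz":0.11,"turn":0.0},{"dx":0.054,"dy":0.053,"dz":0.11,"turn":0.0},{"dx":0.054,"dy":0.053,"dz":0.11,"turn":0.0}]' 0.0854 40;  python3 - <<'E'
from h import *
snap('wrist','w14');s=env.state();print(s['time'],s['position'],s['wrist_force'],s['gripper_width']*85.4)
snap('top','t14')
cv2.imwrite('pics/t14c.png',cv2.resize(cv2.imread('pics/t14.png')[185:265,245:380],None,fx=5.9,fy=5.9,interpolation=cv2.INTER_CUBIC))
print([(np.round(r['location'],3).tolist(),round(r['confidence'],2)) for r in env.find_in('wrist','tab')])
E
```

```text
time: 15.75
position: [0.5796, 0.1626, 0.1372]
tcp_rot: [[0.009, -0.015, 1.0], [-1.0, -0.009, 0.008], [0.008, -1.0, -0.015]]
wrist_force: [0.2, 1.2, -0.3]
gripper_width: 0.998
15.8 [0.57950742 0.16225051 0.13697803] [-0.88175291  0.47116378  0.19232039] 85.40399855947878
[([0.536, 0.164, 0.079], 0.98)]
```

View pics/w14.png

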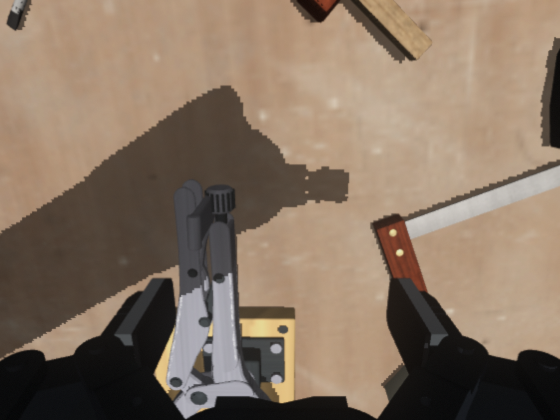

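View pics/t14c.png

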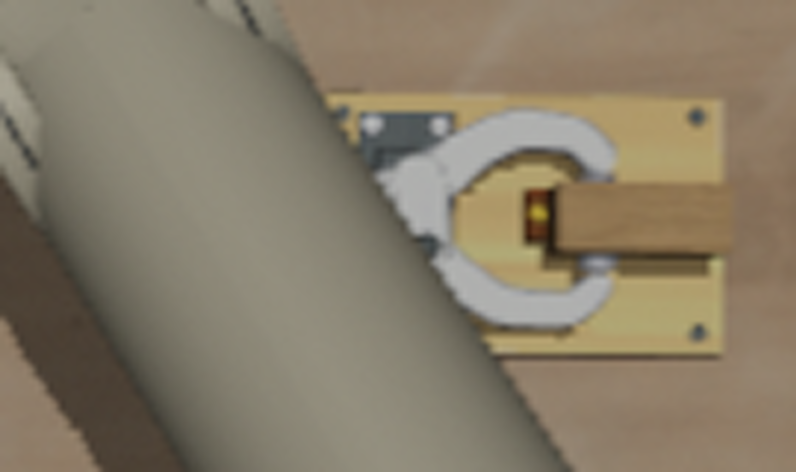

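```bash
python3 -m creep '[{"dx":0.0,"dy":0.002,"dz":0.0,"turn":0.0},{"dx":0.0,"dy":0.002,"dz":0.0,"turn":0.0},{"dx":0.0,"dy":0.002,"dz":0.0,"turn":0.0},{"dx":0.0,"dy":0.002,"dz":0.0,"turn":0.0},{"dx":0.0,"dy":0.002,"dz":0.0,"turn":0.0},{"dx":0.0,"dy":0.002,"dz":-0.03,"turn":0.0},{"dx":0.0,"dy":0.002,"dz":-0.06,"turn":0.0},{"dx":0.0,"dy":0.002,"dz":-0.069,"turn":0.0},{"dx":0.0,"dy":0.002,"dz":-0.069,"turn":0.0}]' 0.0 20;  python3 - <<'E'
from h import *
snap('wrist','w15');s=env.state();print(s['time'],s['position'],s['wrist_force'],s['gripper_width']*85.4)
E
```

```text
time: 17.02
position: [0.5796, 0.1642, 0.068]
tcp_rot: [[0.008, -0.016, 1.0], [-1.0, -0.009, 0.008], [0.009, -1.0, -0.016]]
wrist_force: [-0.6, -0.3, 0.6]
gripper_width: -0.002
17.075 [0.5800263  0.16437242 0.06874927] [0.07373999 0.15779396 0.09274888] 0.06369037797929049
```

View pics/w15.png

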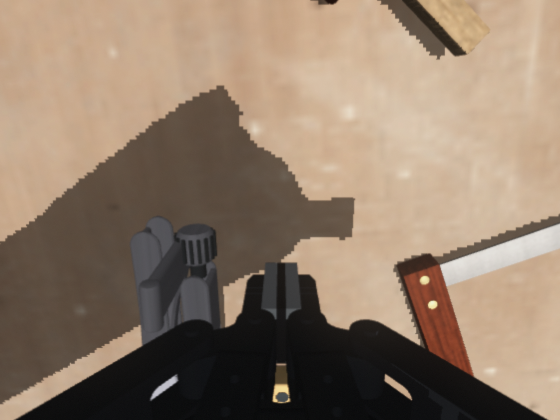

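```bash
python3 -m creep '[{"dx":-0.01,"dy":0.0,"dz":0.0,"turn":0.0},{"dx":-0.018,"dy":0.0,"dz":0.0,"turn":0.0},{"dx":-0.018,"dy":0.0,"dz":0.0,"turn":0.0}]';  python3 - <<'E'
from h import *
snap('wrist','w16');s=env.state();print(s['time'],s['position'],s['wrist_force'])
print([(np.round(r['location'],3).tolist(),round(r['confidence'],2)) for r in env.find_in('wrist','tab')])
print(proj('wrist',[.536,.154,.094]),proj('wrist',[.536,.174,.094]))
E
```

```text
time: 17.45
position: [0.5615, 0.1644, 0.0693]
tcp_rot: [[0.008, -0.014, 1.0], [-1.0, -0.009, 0.008], [0.009, -1.0, -0.014]]
wrist_force: [-0.1, -0.7, -0.2]
gripper_width: 0.001
17.5 [0.56194811 0.16425053 0.06919298] [ 0.40493996 -0.98640178  0.22618073]
[([0.531, 0.171, 0.087], 0.71)]
[206.74653855 337.78710247] [203.5778645  291.84305765]
```

View pics/w16.png

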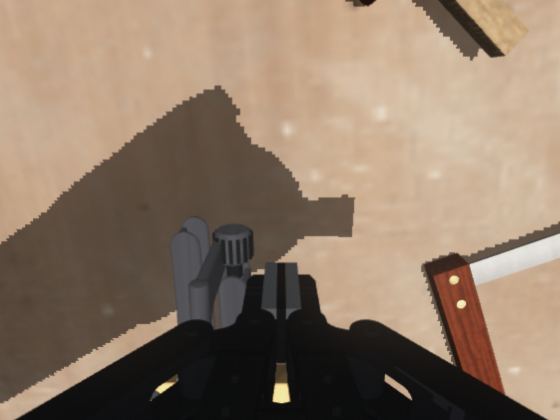

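```bash
python3 -m creep '[{"dx":-0.003,"dy":0.0,"dz":0.0,"turn":0.0},{"dx":-0.006,"dy":0.0,"dz":0.0,"turn":0.0}]'; python3 -m creep '[{"dx":-0.002,"dy":0.0,"dz":0.0,"turn":0.0},{"dx":-0.004,"dy":0.0,"dz":0.0,"turn":0.0}]'; python3 -m creep '[{"dx":-0.0015,"dy":0.0,"dz":0.0,"turn":0.0},{"dx":-0.003,"dy":0.0,"dz":0.0,"turn":0.0}]'
```

```text
time: 17.8
position: [0.556, 0.1642, 0.069]
tcp_rot: [[0.008, -0.014, 1.0], [-1.0, -0.009, 0.008], [0.009, -1.0, -0.014]]
wrist_force: [0.6, -0.0, -0.3]
gripper_width: 0.002
time: 18.05
position: [0.5519, 0.1643, 0.069]
tcp_rot: [[0.008, -0.014, 1.0], [-1.0, -0.009, 0.008], [0.009, -1.0, -0.014]]
wrist_force: [-1.2, -0.3, 0.2]
gripper_width: 0.005
time: 18.3
position: [0.5488, 0.1643, 0.069]
tcp_rot: [[0.008, -0.014, 1.0], [-1.0, -0.009, 0.008], [0.009, -1.0, -0.014]]
wrist_force: [0.8, 0.1, -1.3]
gripper_width: -0.004
```

```bash
python3 - <<'E'
from h import *
snap('wrist','w17');s=env.state();print(s['time'],s['position'],s['wrist_force'])
E
```

```text
18.35 [0.54863559 0.16428132 0.06902522] [ 0.3094398  -0.49138115  0.14532847]
```

View pics/w17.png

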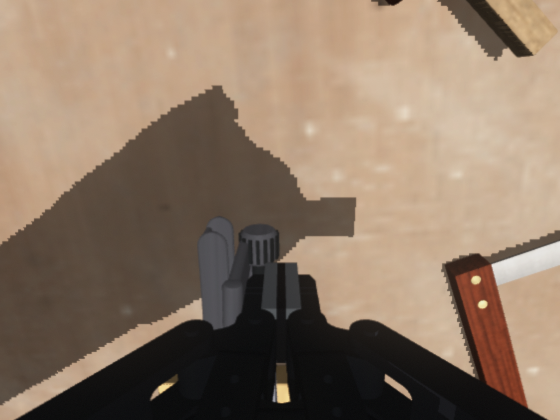

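Close to the tab's bead now (bead at about u 233, finger edge at about 247); creep on in small steps.

```bash
python3 -m creep '[{"dx":-0.002,"dy":0.0,"dz":0.0,"turn":0.0},{"dx":-0.003,"dy":0.0,"dz":0.0,"turn":0.0}]'; python3 -m creep '[{"dx":-0.0015,"dy":0.0,"dz":0.0,"turn":0.0},{"dx":-0.003,"dy":0.0,"dz":0.0,"turn":0.0}]'; python3 -m creep '[{"dx":-0.0015,"dy":0.0,"dz":0.0,"turn":0.0},{"dx":-0.003,"dy":0.0,"dz":0.0,"turn":0.0}]'
```

```text
time: 18.6
position: [0.5457, 0.1645, 0.0691]
tcp_rot: [[0.008, -0.014, 1.0], [-1.0, -0.008, 0.008], [0.008, -1.0, -0.014]]
wrist_force: [0.6, 1.5, -0.8]
gripper_width: -0.004
time: 18.85
position: [0.543, 0.1649, 0.0693]
tcp_rot: [[0.008, -0.012, 1.0], [-1.0, -0.008, 0.008], [0.008, -1.0, -0.012]]
wrist_force: [3.7, 2.8, -0.7]
gripper_width: -0.002
time: 19.1
position: [0.54, 0.1652, 0.0694]
tcp_rot: [[0.008, -0.012, 1.0], [-1.0, -0.007, 0.008], [0.007, -1.0, -0.012]]
wrist_force: [1.6, 2.7, -0.7]
gripper_width: 0.001
```

```bash
python3 - <<'E'
from h import *
snap('wrist','w18');s=env.state();print(s['time'],s['position'],s['wrist_force'])
E
```

```text
19.15 [0.53978637 0.16514818 0.06940896] [ 1.04072439  3.08537722 -0.57445075]
```

View pics/w18.png

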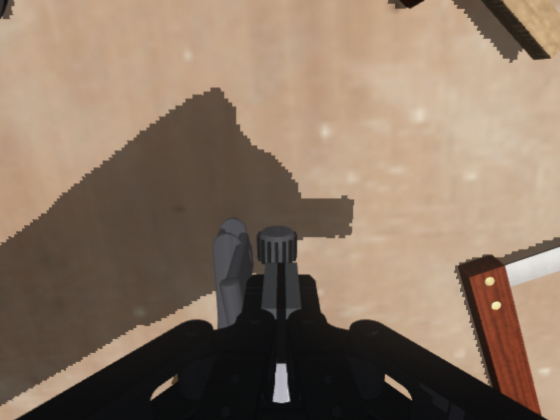

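```bash
python3 -m creep '[{"dx":-0.0015,"dy":0.0,"dz":0.0,"turn":0.0},{"dx":-0.003,"dy":0.0,"dz":0.0,"turn":0.0}]'; python3 -m creep '[{"dx":-0.0015,"dy":0.0,"dz":0.0,"turn":0.0},{"dx":-0.003,"dy":0.0,"dz":0.0,"turn":0.0}]'
```

```text
time: 19.4
position: [0.5366, 0.1652, 0.0694]
tcp_rot: [[0.008, -0.013, 1.0], [-1.0, -0.007, 0.008], [0.007, -1.0, -0.013]]
wrist_force: [2.4, 2.0, 0.1]
gripper_width: 0.002
time: 19.65
position: [0.5332, 0.1648, 0.0692]
tcp_rot: [[0.008, -0.013, 1.0], [-1.0, -0.008, 0.008], [0.008, -1.0, -0.013]]
wrist_force: [0.7, -1.3, -0.4]
gripper_width: 0.0
```

```bash
python3 - <<'E'
from h import *
snap('wrist','w19');s=env.state();print(s['time'],s['position'],s['wrist_force'])
E
```

```text
19.7 [0.53296749 0.16471869 0.06920904] [ 0.24684919 -0.52766651  0.50703807]
```

View pics/w19.png

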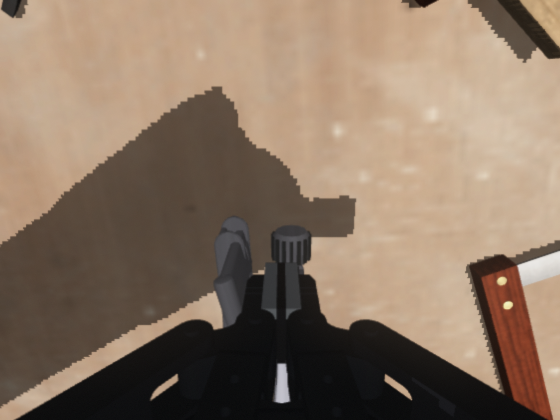

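```bash
python3 -m creep '[{"dx":-0.0015,"dy":0.0,"dz":0.0,"turn":0.0},{"dx":-0.003,"dy":0.0,"dz":0.0,"turn":0.0}]'; python3 - <<'E'
from h import *
snap('wrist','w20');s=env.state();print(s['time'],s['position'],s['wrist_force'])
im=cv2.imread('pics/w20.png')[200:340,180:350];cv2.imwrite('pics/w20c.png',cv2.resize(im,None,fx=4,fy=4,interpolation=cv2.INTER_CUBIC))
E
```

```text
time: 19.95
position: [0.5297, 0.1644, 0.069]
tcp_rot: [[0.008, -0.014, 1.0], [-1.0, -0.009, 0.008], [0.009, -1.0, -0.014]]
wrist_force: [0.1, -0.8, -0.7]
gripper_width: -0.001
20.0 [0.5295427  0.16457956 0.06907938] [-0.69166565  0.5544756   0.18772359]
```

View pics/w20c.png

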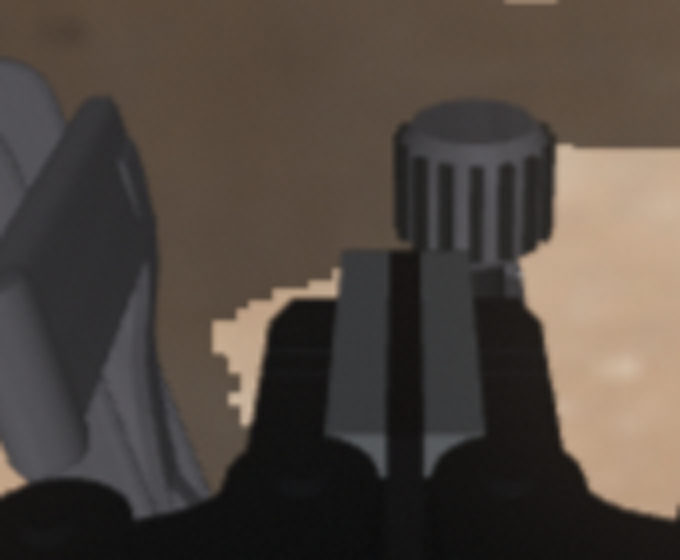

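```bash
python3 -m creep '[{"dx":0.004,"dy":0.0,"dz":0.02,"turn":0.0},{"dx":0.004,"dy":0.0,"dz":0.08,"turn":0.0},{"dx":0.0,"dy":0.0,"dz":0.13,"turn":0.0},{"dx":-0.002,"dy":-0.06,"dz":0.13,"turn":0.0},{"dx":-0.002,"dy":-0.12,"dz":0.13,"turn":0.0},{"dx":-0.002,"dy":-0.18,"dz":0.13,"turn":0.0},{"dx":-0.002,"dy":-0.24,"dz":0.12,"turn":0.0},{"dx":-0.002,"dy":-0.27,"dz":0.1,"turn":0.0},{"dx":-0.002,"dy":-0.27,"dz":0.1,"turn":0.0}]'; python3 - <<'E'
from h import *
snap('wrist','w21');s=env.state();print(s['time'],s['position'],s['wrist_force'])
snap('top','t21')
cv2.imwrite('pics/t21c.png',cv2.resize(cv2.imread('pics/t21.png')[185:265,245:380],None,fx=5.9,fy=5.9,interpolation=cv2.INTER_CUBIC))
E
```

```text
time: 21.12
position: [0.5262, -0.1084, 0.1674]
tcp_rot: [[0.003, -0.017, 1.0], [-1.0, -0.009, 0.003], [0.008, -1.0, -0.017]]
wrist_force: [0.4, 0.2, 0.1]
gripper_width: -0.004
21.175 [ 0.52693377 -0.10610537  0.16844776] [0.34199494 1.13710651 0.76714348]
```

View pics/w21.png

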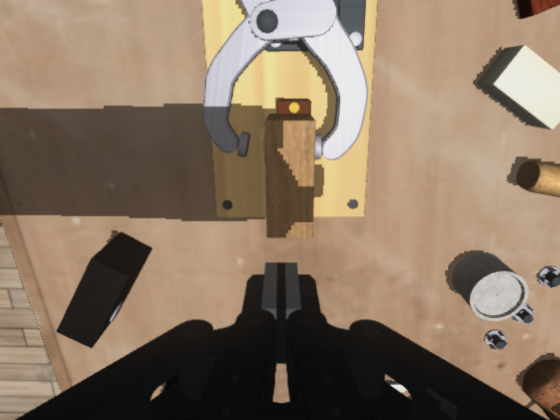

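View pics/t21c.png

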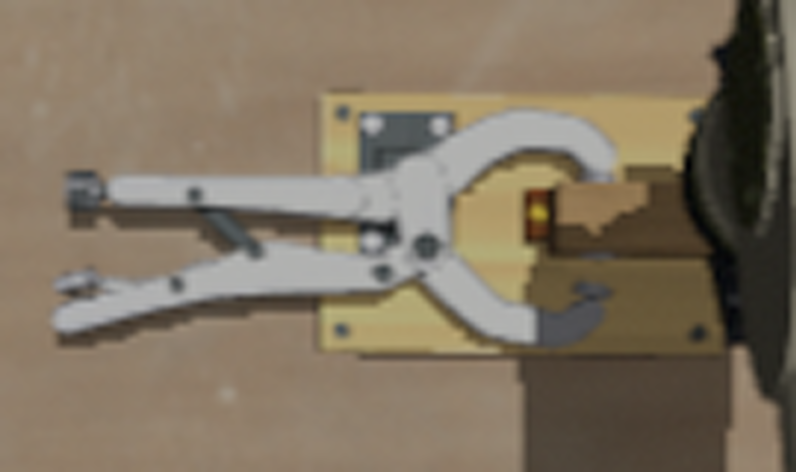

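```bash
python3 - <<'E'
import cv2
im=cv2.imread('pics/w21.png')[85:245,195:375];cv2.imwrite('pics/w21c.png',cv2.resize(im,None,fx=3.7,fy=3.7,interpolation=cv2.INTER_CUBIC))
E
```

```text
(no output)
```

View pics/w21c.png

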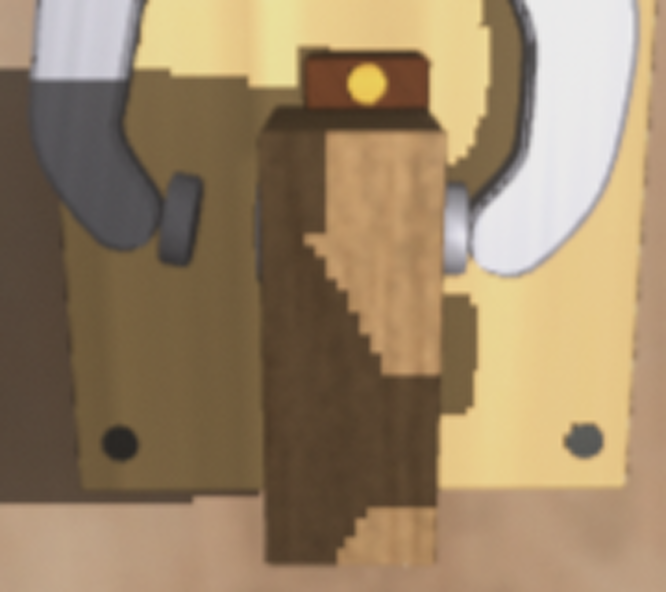

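The flange is now a thin sliver on the wood, the block is square against the stop, and the pliers are fully open with the tab back at rest. The arm is clear of everything, so I'm handing the job in.

```bash
python3 -c "
from cell import env
print(env.finish_job())"
```

```text
the job is handed in; nothing more can be done
None
```

The T-nut is pressed home and the job was handed in at about 21 s; the system gave no verdict.

I slid the block in against the stop with about 3–4 N of push and set it down on the board. I then squeezed the handles in small steps until they stayed locked with the fingers open and off them. Pushing the tab to -x with the shut fingers took about 4–5 N, and the pliers sprang open.

**Last pictures:** the flange is tight on the wood and the block stands square against the stop, free of the moving jaw. The handles are as wide apart as at the start, and the tools in view look unmoved.

**Checks that disagreed or could not be made:**
- The fingers stalled at 39 mm over the handles, not the expected 37 mm. I raised the grip from 40 to 47 N before the opening test showed the handles were already locked.
- I never measured the handle and release angles directly, so I can't confirm from readings that the lever passed its threshold while still locked.
- The top and wrist cameras disagreed by about 3 mm on the clamp's x. I used the wrist camera's relative measurements instead.

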